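Finish the pyramid of tea tins

TASK

Build a three-tin pyramid in the wooden tray: lay one of the two loose tea tins in the tray beside the tin that is already there, then saddle the last tin on top, in the gap between those two. All three should lie along the side rails with their ends about level. Leave the pepper mill and the bottle standing where they are.

Things in the scene. Friction and masses are not known exactly. Their poses are not given: they have to be found in the camera images.
- tray: shallow brown wooden tray fixed to the table, 126 mm long (x axis, the direction in which tins lie), 160 mm wide (y). Origin: centre of its underside, on the table. Flat floor 10 mm above the origin; side rails along x with inner faces at y = -66 and +66 mm, tops 24 mm above the origin; ends open. A tin on the floor against a rail has its centre at y = -42 or +42 mm, 38 mm above the origin.
- saddle (a point): point over the tray's middle, 75 mm above the tray's origin: about where the centre of the top tin comes to rest when the lower two lie against the rails with a 28 mm gap between them (up to 12 mm higher if they lie closer; then they may roll apart under it). Axes as the tray's.
- tin_a: tea tin: plain dark-steel cylinder, 56 mm diameter, 110 mm long, thin rims and lid seam, about 0.25 kg, lying on its side. Origin at its centre (on the axis, mid-length); its x axis runs along the tin. It can roll about x, so y and z of the body are arbitrary. At the start it lies in the tray, along the rail on the tray's +y side.
- tin_b: tea tin: plain dark-steel cylinder, 56 mm diameter, 110 mm long, thin rims and lid seam, about 0.25 kg, lying on its side. Origin at its centre (on the axis, mid-length); its x axis runs along the tin. It can roll about x, so y and z of the body are arbitrary. At the start it lies on the table to the robot's right of the tray.
- tin_c: tea tin: plain dark-steel cylinder, 56 mm diameter, 110 mm long, thin rims and lid seam, about 0.25 kg, lying on its side. Origin at its centre (on the axis, mid-length); its x axis runs along the tin. It can roll about x, so y and z of the body are arbitrary. At the start it lies on the table to the robot's left of the tray.
- pepper_mill: dark wooden pepper mill, 57 mm diameter, 191 mm tall, standing loose beyond the tray to the left; origin at the centre of its underside. To be left alone.
- swing_bottle: clear swing-top bottle, 69 mm diameter, 274 mm tall, standing loose beyond the tray to the right; origin at the centre of its underside. To be left alone.
Things that resemble listed ones, but are neither listed nor needed, are in the scene too. Several things look just like the tray: the one meant starts farthest from the robot's base.

How it is judged:
By the outcome, as a careful person would: the job done as asked, in the order asked, and still so for the second after the job is handed in, with the robot touching nothing.
It also fails if it takes over 54 s, if anything falls off the work surface, if the arm or the gripper's body presses on something with over 40 N, if the wrist force passes 120 N, or if a joint passes its speed limit or range.

ROBOT

A 6-joint arm with a two-finger parallel gripper is mounted at the origin on the work surface; the furniture and walls round the work are solid. World frame = base frame: x ahead of the robot, y to its left, z up, the work surface at z = 0. Lengths are in m, angles in degrees, forces in N, time in s.
With the tool pointing down it reaches from about 0.25 to 0.775 m from the base axis. Payload 4 kg.
Tool frame: the origin (TCP) lies at the very end of the fingers, on their centre line; the grasp point (between the pads) lies manip.pinch_z behind it (manip.pinch_z is the distance from the TCP to the grasp point, in m); z points along the fingers, y is the line along which they close (so a half turn about z gives the same grasp; the last joint's range is limited). The gripper opens to 94 mm and grips with 3 to 60 N. Pads are 16 mm wide; open, the fingers measure 119 mm over their backs; the gripper's body (75 mm by 177 mm) begins 78 mm behind the grasp point.
Start: joints at [70.984, 4.996, 78.535, -0, 96.463, -5.907], TCP at [0.125, 0.536, 0.206] pointing down, gripper open.
Joint ranges: [-177.83, 177.83], [-43.37, 116.18], [15.69, 146.23], [-61.86, 241.86], [9.47, 152.12], [-147.06, 147.06]. Speed limits (degrees/s): [159.86, 159.86, 180, 180, 180, 180].

INTERFACE

Orientations are given as [roll, pitch, yaw] about the fixed x, y, z axes, in that order (R = Rz(yaw) Ry(pitch) Rx(roll)).
In Python, from cell import manip, imaging gives the robot as it stands. Calls block until the motion is done:
- manip.goto(position, orientation): joint-space move of the TCP to a pose.
- manip.movel(position, rotation=None, rate=0.15): straight line of the TCP; rotation=None keeps the orientation; rate is the mean speed in m/s.
- manip.set_joints(angles): joint-space move.
- manip.set_gripper(opening, grip_force=None): finger opening in m; grip_force is the grip in N (None keeps the last); returns when the fingers have stopped.
- manip.pause(seconds).
- manip.solve_ik(position, orientation): joint angles nearest the present ones, or None.
- imaging.grab_frame(name): name is "scene" or "side" or "wrist"; returns a dict with "pixels" (400x640x3 uint8, red, green, blue), "K" (3x3 intrinsics, pixels), "eye" and "rotation" of the camera in the world. Camera axes: x right, y down, z forward; pixel columns grow to the right and rows downward; lengths in m; the calibration is good to about 2 mm. The wrist camera is an equidistant fisheye: a pixel r from the principal point sees the ray r / f radians off the axis. A picture is of the moment at which its call begins. There is no depth.
A pose or a line that the arm cannot do raises manip.IKError and nothing moves.
- manip.sign_off(): hands the job in; it is judged then, once.
Readings, each from a call of its own:
- manip.current_time_s(): time.
- manip.current_joint_pos(): joint angles.
- manip.current_dq(): joint speeds.
- manip.current_effort(): joint torques, N m.
- manip.current_eef_pos(): TCP position.
- manip.current_tool_rot(): TCP orientation.
- manip.current_wrist_force(): force on the tool from outside, world axes, zero at the start.
- manip.current_moment(): the same for the moment, N m.
- manip.current_grip_width(): finger opening in m.
- manip.current_gripper_force(): force on a finger pad.
Only numpy, scipy, OpenCV 4.12 (cv2) and the standard library are available. Lean on these libraries where they do the work, as an engineer would, in place of code of your own. Each camera call takes 0.05 s, during which the arm holds its last target. There are 200 camera calls.

## Working session

There is one attempt and no reset: what is moved stays moved. The work goes in short steps, each a Python script; the robot and the scene stay as the last script left them, time stands still between calls to the robot, and variables do not carry over. Pictures are saved under pics/ and viewed, at most 10 in all, crops included, and the job is handed in when it is done.

```bash
ls; mkdir -p pics
python3 - <<'E'
from cell import manip, imaging
import cv2,numpy as np
for n in ("scene","side","wrist"):
    f=imaging.grab_frame(n); cv2.imwrite(f"pics/{n}0.png",f["pixels"][:,:,::-1])
    print(n,f["K"],f["eye"],f["rotation"])
print(manip.pinch_z,manip.current_time_s(),manip.current_tool_rot())
E
```

```text
pics
scene [[499.35214961   0.         317.53348417]
 [  0.         499.35214961 201.65397883]
 [  0.           0.           1.        ]] [-0.292852    0.59666765  1.03852256] [-134.08370923    1.05508893 -129.72002596]
side [[432.02863211   0.         320.60735723]
 [  0.         432.02863211 200.5827846 ]
 [  0.           0.           1.        ]] [ 0.42236468 -0.87580865  0.51102212] [-1.18158668e+02  3.46434104e-02 -3.70620376e+00]
wrist [[309.70691629   0.         322.25938874]
 [  0.         309.70691629 200.146751  ]
 [  0.           0.           1.        ]] [0.05422859 0.55144093 0.38360958] [165.64139057   0.16679419  76.89643583]
0.0188 0.15 [-1.79903566e+02 -9.24715464e-03  1.66890934e+02]
```

View pics/scene0.png

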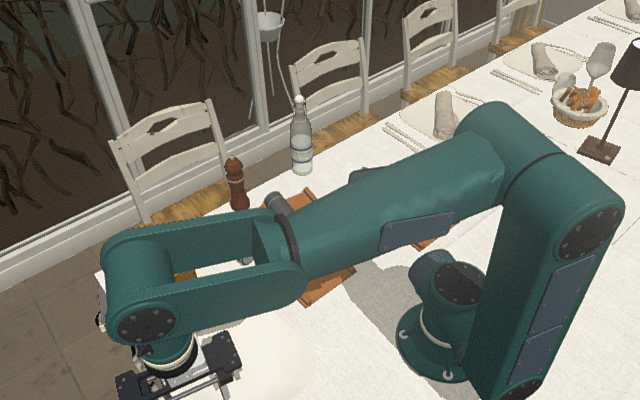

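View pics/side0.png

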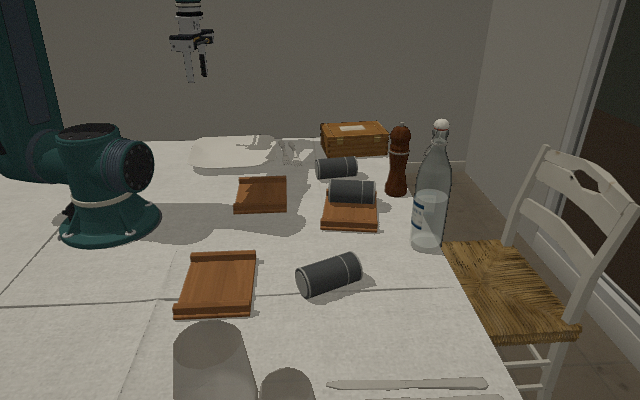

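The side view shows three trays at (260,193), (350,207, holding a tin) and (217,283). There are tins at (352,190) in the tray, (336,167) far/left and (329,274) near/right, with the mill at (399,160) and the bottle at (431,185). The arm hides the work in the scene view.

```bash
cat > h.py <<'E'
from cell import manip, imaging
import cv2,numpy as np
from scipy.spatial.transform import Rotation as R
def rays(f,uv,fish=False):
    uv=np.atleast_2d(np.array(uv,float)); K=f["K"]
    d=np.c_[(uv[:,0]-K[0,2])/K[0,0],(uv[:,1]-K[1,2])/K[1,1]]
    if fish:
        t=np.linalg.norm(d,axis=1,keepdims=True); v=np.c_[d/np.maximum(t,1e-9)*np.sin(t),np.cos(t)]
    else: v=np.c_[d,np.ones(len(d))]
    v=v/np.linalg.norm(v,axis=1,keepdims=True)
    return v@R.from_euler('xyz',f["rotation"],degrees=True).as_matrix().T
def plane(f,uv,z,fish=False):
    v=rays(f,uv,fish); e=np.array(f["eye"]); return e+v*((z-e[2])/v[:,2:])
def meet(f1,v1,f2,v2):  # closest point of two rays, and miss
    e1,e2=np.array(f1["eye"]),np.array(f2["eye"])
    s=np.linalg.lstsq(np.c_[v1,-v2],e2-e1,rcond=None)[0]
    a,b=e1+s[0]*v1,e2+s[1]*v2; return (a+b)/2,np.linalg.norm(a-b)
def save(n,f): cv2.imwrite(f"pics/{n}.png",f["pixels"][:,:,::-1]); np.save(f"pics/{n}.npy",f,allow_pickle=True)
def load(n): return np.load(f"pics/{n}.npy",allow_pickle=True).item()
E
python3 - <<'E'
from h import *
f=imaging.grab_frame("side")
print(plane(f,[[323,230],[378,230],[329,283],[336,178],[397,194],[428,246],[350,205],[217,285],[260,195],[385,155],[325,155]],0).round(3))
for p in ([.45,.05,.42],[.40,.05,.40],[.42,.15,.40]):
  for yaw in (0,90,180,-90): print(p,yaw,manip.solve_ik(p,[180,0,yaw]))
E
```

```text
[[ 0.48  -0.062  0.   ]
 [ 0.602 -0.07   0.   ]
 [ 0.478 -0.246  0.   ]
 [ 0.535  0.207  0.   ]
 [ 0.683  0.1    0.   ]
 [ 0.695 -0.139  0.   ]
 [ 0.554  0.049  0.   ]
 [ 0.273 -0.238  0.   ]
 [ 0.33   0.117  0.   ]
 [ 0.704  0.365  0.   ]
 [ 0.517  0.377  0.   ]]
[0.45, 0.05, 0.42] 0 [-8.41054179e-01 -4.01035562e+00  6.31254215e+01 -2.54444375e-14
  1.20884934e+02  8.91589458e+01]
[0.45, 0.05, 0.42] 90 [-8.41054179e-01 -4.01035562e+00  6.31254215e+01 -2.54444375e-14
  1.20884934e+02 -8.41054179e-01]
[0.45, 0.05, 0.42] 180 [ -0.84105418  -4.01035562  63.12542145   0.         120.88493417
 -90.84105418]
[0.45, 0.05, 0.42] -90 None
[0.4, 0.05, 0.4] 0 [-9.46400403e-01 -1.10224539e+01  7.16584279e+01 -2.54444375e-14
  1.19364026e+02  8.90535996e+01]
[0.4, 0.05, 0.4] 90 [-9.46400403e-01 -1.10224539e+01  7.16584279e+01 -2.54444375e-14
  1.19364026e+02 -9.46400403e-01]
[0.4, 0.05, 0.4] 180 [ -0.9464004  -11.02245386  71.65842789   0.         119.36402597
 -90.9464004 ]
[0.4, 0.05, 0.4] -90 None
[0.42, 0.15, 0.4] 0 [ 1.23627008e+01 -5.69006299e+00  6.70418200e+01 -2.54444375e-14
  1.18648243e+02  1.02362701e+02]
[0.42, 0.15, 0.4] 90 [ 1.23627008e+01 -5.69006299e+00  6.70418200e+01 -2.54444375e-14
  1.18648243e+02  1.23627008e+01]
[0.42, 0.15, 0.4] 180 [ 12.36270084  -5.69006299  67.04182004   0.         118.64824295
 -77.63729916]
[0.42, 0.15, 0.4] -90 None
```

Run:
```python
from h import *
manip.goto([.48,.1,.40],[180,0,180]); f=imaging.grab_frame("wrist"); save("w1",f); s=imaging.grab_frame("scene"); save("s1",s); print(f["eye"])
manip.goto([.48,-.08,.40],[180,0,180]); f=imaging.grab_frame("wrist"); save("w2",f);print(f["eye"],f["rotation"],manip.current_time_s())
```

```text
[0.40761151 0.100038   0.57883994]
[ 0.40768591 -0.07991817  0.57922258] [ 1.65627328e+02 -1.14451971e-02  9.00389180e+01] 3.2333
```

View pics/w1.png

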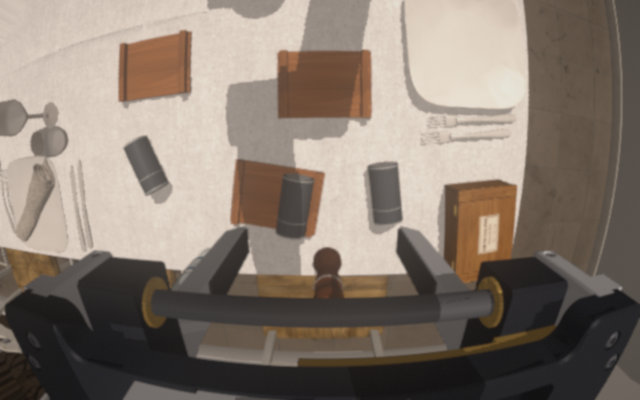

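View pics/w2.png

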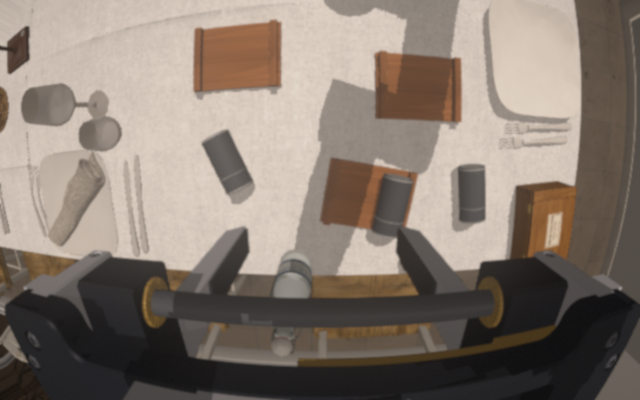

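Possible mix-ups, in w1: trays at (155,65), (325,85) and (278,197). The last lies farthest from the base and holds tin_a, so it is the one meant. The tins are a (295,205, in the tray), b (145,165, right) and c (385,193, left). The box at (480,230) and the pepper mill at (327,275) are not tins. Next: a close crop plus first estimates.

```bash
cat >> h.py <<'E'
def tinmask(f):
    p=f["pixels"].astype(int); return ((p.max(2)<105)&(p.max(2)-p.min(2)<22)).astype(np.uint8)
def comp(m,seed):
    n,l,st,_=cv2.connectedComponentsWithStats(cv2.morphologyEx(m,cv2.MORPH_OPEN,np.ones((3,3),np.uint8)))
    k=l[seed[1],seed[0]]; return (l==k)&(k>0)
def fit(f,m,z,fish=True):   # rectangle of mask contour on plane z: centre, long yaw, sizes
    c=max(cv2.findContours(m.astype(np.uint8),cv2.RETR_EXTERNAL,cv2.CHAIN_APPROX_NONE)[0],key=len)[:,0]
    P=plane(f,c,z,fish)[:,:2].astype(np.float32); b=cv2.boxPoints(cv2.minAreaRect(P*1000))/1000
    e=[b[1]-b[0],b[2]-b[1]]; L=max(e,key=np.linalg.norm); y=np.degrees(np.arctan2(L[1],L[0])); y=(y+90)%180-90
    M=cv2.moments(c.astype(np.float32)); uv=[M['m10']/M['m00'],M['m01']/M['m00']]
    return b.mean(0),y,sorted(np.linalg.norm(e,axis=1)),uv
E
python3 - <<'E'
from h import *
w1,w2=load("w1"),load("w2")
S={'a':((295,205),(392,205)),'b':((145,165),(228,163)),'c':((385,193),(472,193))}
for n,(s1,s2) in S.items():
    r=[fit(w,comp(tinmask(w),s),.03) for w,s in((w1,s1),(w2,s2))]
    for q in r: print(n,*[np.round(x,3) for x in q])
    print(meet(w1,rays(w1,r[0][3],1)[0],w2,rays(w2,r[1][3],1)[0]))
a=w1["pixels"][145:245,220:420,::-1]; b=w2["pixels"][145:245,310:510,::-1]
cv2.imwrite("pics/crop.png",np.vstack([cv2.resize(x,None,fx=3,fy=3,interpolation=cv2.INTER_CUBIC) for x in(a,b)]))
E
```

```text
a [0.56  0.047] -9.414 [0.054 0.123] [293.121 207.038]
a [ 0.909 -0.166] -89.01 [1.902 4.083] [345.406 324.301]
(array([0.48474147, 0.00815421, 0.42407838]), np.float64(0.1645389023070042))Traceback (most recent call last):
  File "<stdin>", line 5, in <module>
  File "h.py", line 26, in fit
    c=max(cv2.findContours(m.astype(np.uint8),cv2.RETR_EXTERNAL,cv2.CHAIN_APPROX_NONE)[0],key=len)[:,0]
      ~~~^^^^^^^^^^^^^^^^^^^^^^^^^^^^^^^^^^^^^^^^^^^^^^^^^^^^^^^^^^^^^^^^^^^^^^^^^^^^^^^^^^^^^^^^^
ValueError: max() iterable argument is empty
```

```bash
cat >> h.py <<'E'
def comp(m,seed,r=45):
    w=np.zeros_like(m); y0,x0=max(seed[1]-r,0),max(seed[0]-r,0); w[y0:seed[1]+r,x0:seed[0]+r]=m[y0:seed[1]+r,x0:seed[0]+r]
    w=cv2.morphologyEx(w,cv2.MORPH_CLOSE,np.ones((5,5),np.uint8)); w=cv2.morphologyEx(w,cv2.MORPH_OPEN,np.ones((5,5),np.uint8))
    n,l,st,_=cv2.connectedComponentsWithStats(w); return l==1+np.argmax(st[1:,4])
def tinmask(f):
    p=f["pixels"].astype(int); return ((p.max(2)<110)&(p.max(2)-p.min(2)<25)).astype(np.uint8)
E
python3 - <<'E'
from h import *
manip.goto([.43,-.08,.38],[180,0,180]); w2=imaging.grab_frame("wrist"); save("w3",w2)
manip.goto([.43,.1,.38],[180,0,180]); w1=imaging.grab_frame("wrist"); save("w4",w1)
K=w1["K"];
def proj(f,P):
    v=R.from_euler('xyz',f["rotation"],degrees=True).as_matrix().T@(np.array(P)-f["eye"]); t=np.arctan2(np.hypot(*v[:2]),v[2]); d=v[:2]/np.hypot(*v[:2])
    return (d*t*K[0,0]+K[:2,2]).round().astype(int)
for n,P in {'a':(.56,.047,.03),'b':(.478,-.23,.03),'c':(.54,.2,.03)}.items():
    print(n); rr=[]
    for w in(w1,w2):
        s=proj(w,P); m=comp(tinmask(w),s); q=fit(w,m,.03); rr.append(q); print(s,m.sum(),*[np.round(x,3) for x in q])
    print(meet(w1,rays(w1,rr[0][3],1)[0],w2,rays(w2,rr[1][3],1)[0]))
o=[]
for w in (w1,w2):
    s=proj(w,(.54,.01,.02)); print(s); o.append(cv2.resize(w["pixels"][s[1]-50:s[1]+50,max(0,s[0]-100):s[0]+100,::-1],(760,380)[:2] if 0 else (600,300),interpolation=cv2.INTER_CUBIC))
cv2.imwrite("pics/crop.png",np.vstack(o))
E
```

```text
a
[294 235] 1823 [0.562 0.047] -8.982 [0.056 0.129] [293.749 235.597]
[390 235] 2984 [0.581 0.09 ] -9.443 [0.141 0.144] [403.103 245.639]
(array([0.54151362, 0.05291803, 0.10361578]), np.float64(0.016900048797838366))
b
[154 192] 1270 [ 0.475 -0.254] 24.74 [0.064 0.106] [143.753 190.437]
[238 192] 1559 [ 0.477 -0.255] 25.226 [0.056 0.104] [225.547 190.868]
(array([ 0.47582917, -0.25492748,  0.0279945 ]), np.float64(0.0022382911899992875))
c
[378 225] 2093 [0.565 0.228] 26.16 [0.077 0.184] [392.238 232.693]
[465 224] 1329 [0.538 0.215] 8.308 [0.059 0.119] [471.455 222.971]
(array([ 0.55993367,  0.23561251, -0.00560935]), np.float64(0.017026798102467447))
[274 223]
[370 223]
```

View pics/crop.png

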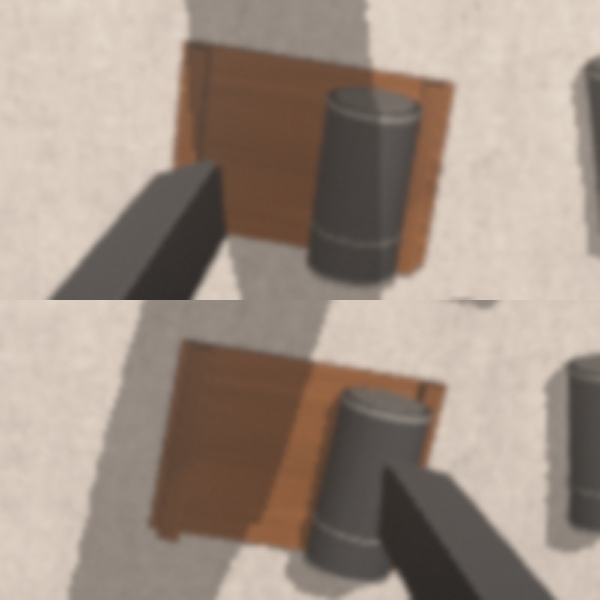

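The crop confirms the choice: the tray runs at about -9° and tin_a (370,185) lies along its right (+y) rail. The fingers get into these views, so I will take two with the tool farther forward.

Run:
```python
from h import *
print(manip.solve_ik([.58,.12,.38],[180,0,180]))
manip.goto([.58,.12,.38],[180,0,180]); w1=imaging.grab_frame("wrist"); save("w5",w1)
manip.goto([.58,-.1,.38],[180,0,180]); w2=imaging.grab_frame("wrist"); save("w6",w2)
K=w1["K"];
def proj(f,P):
    v=R.from_euler('xyz',f["rotation"],degrees=True).as_matrix().T@(np.array(P)-f["eye"]); t=np.arctan2(np.hypot(*v[:2]),v[2]); d=v[:2]/np.hypot(*v[:2])
    return (d*t*K[0,0]+K[:2,2]).round().astype(int)
for n,P in {'a':(.55,.047,.03),'b':(.476,-.254,.03),'c':(.54,.21,.03)}.items():
    print(n); rr=[]
    for w in(w1,w2):
        s=proj(w,P); m=comp(tinmask(w),s,38); q=fit(w,m,.03); rr.append(q); print(s,m.sum(),*[np.round(x,3) for x in q])
    print(meet(w1,rays(w1,rr[0][3],1)[0],w2,rays(w2,rr[1][3],1)[0]))
o=[]
for w in (w1,w2):
    s=proj(w,(.54,.01,.02)); print(s-[75,40]); o.append(cv2.resize(w["pixels"][s[1]-40:s[1]+35,s[0]-75:s[0]+75,::-1],(600,300),interpolation=cv2.INTER_CUBIC))
cv2.imwrite("pics/crop2.png",np.vstack(o)); print(manip.current_time_s())
```

```text
[  6.20568413  12.78706727  49.86370688   0.         117.34922584
 -83.79431587]
a
[281 148] 2004 [0.558 0.047] -8.981 [0.055 0.115] [280.995 152.777]
[406 148] 1937 [0.556 0.052] -9.217 [0.058 0.112] [407.973 151.391]
(array([0.55568476, 0.04819707, 0.03955384]), np.float64(0.0030673600738384357))
b
[130 117] 596 [ 0.47 -0.24] 24.667 [0.028 0.115] [136.055 113.414]
[233 106] 1616 [ 0.473 -0.258] 24.464 [0.053 0.103] [231.595 104.937]
(array([ 0.46840919, -0.27140006, -0.01818636]), np.float64(0.0032788065348670838))
c
[376 142] 1637 [0.536 0.216] 8.395 [0.052 0.103] [378.223 139.113]
[487 147] 1416 [0.536 0.215] 8.255 [0.06  0.107] [488.222 145.35 ]
(array([0.53549972, 0.21431873, 0.02824173]), np.float64(0.0022244869189373758))
[186 102]
[310 102]
6.0583
```

View pics/crop2.png

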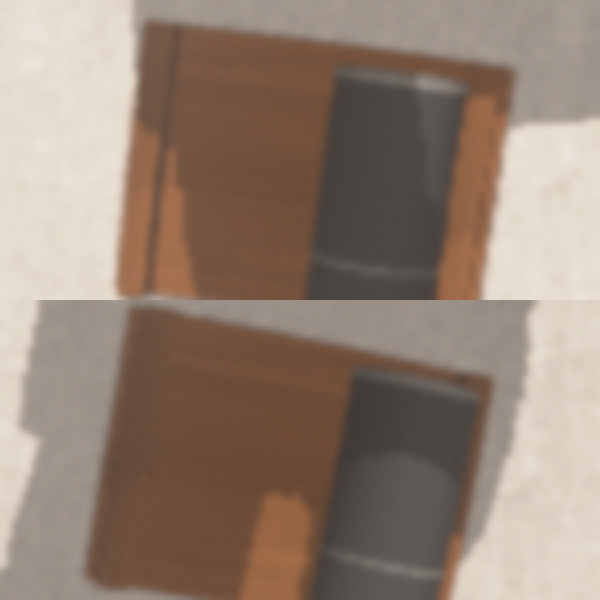

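In the crops (4x), the tray's near corners are at (148,22)/(513,70) in w5 and (135,10)/(490,80) in w6. Its far left corner is at (118,292) and (88,276), and tin_a lies by the right rail.

Run:
```python
from h import *
w1,w2=load("w5"),load("w6")
C={'nl':((148,22),(135,10)),'nr':((513,70),(490,80)),'fl':((118,292),(88,276))}; Q={}
for n,(p,q) in C.items():
    u1=np.array(p)/4+[186,102]; u2=np.array(q)/4+[310,102]
    Q[n],e=meet(w1,rays(w1,u1,1)[0],w2,rays(w2,u2,1)[0]); print(n,Q[n].round(4),round(e,4),plane(w1,u1,.024,1).round(4),plane(w2,u2,.024,1).round(4))
    Q[n]=(plane(w1,u1,.024,1)[0]+plane(w2,u2,.024,1)[0])/2
d=Q['nr']-Q['nl']; x=Q['fl']-Q['nl']; print(np.linalg.norm(d),np.degrees(np.arctan2(d[1],d[0]))-90,np.linalg.norm(x),np.degrees(np.arctan2(x[1],x[0])),(Q['nr']+Q['fl'])/2)
```

```text
nl [ 0.4747 -0.062   0.0089] 0.0014 [[ 0.475 -0.057  0.024]] [[ 0.4763 -0.063   0.024 ]]
nr [0.501  0.1038 0.006 ] 0.0008 [[0.5016 0.1043 0.024 ]] [[0.5008 0.0972 0.024 ]]
fl [ 0.5967 -0.082   0.0093] 0.0038 [[ 0.5962 -0.0768  0.024 ]] [[ 0.5924 -0.0826  0.024 ]]
0.16275787667996505 -9.035693219715071 0.12029709500133488 -9.397493385218379 [0.54776151 0.01053236 0.024     ]
```

```bash
cat >> h.py <<'E'
def proj(f,P):
    K=f["K"]; v=R.from_euler('xyz',f["rotation"],degrees=True).as_matrix().T@(np.array(P)-f["eye"]); h=np.hypot(*v[:2]); t=np.arctan2(h,v[2])
    return (v[:2]/h*t*K[0,0]+K[:2,2]).round().astype(int)
def axis_fit(f,P,r,z):   # tin seen from above: centre line and length on plane z
    m=comp(tinmask(f),proj(f,P),r); return fit(f,m,z)+(m.sum(),)
E
python3 - <<'E'
from h import *
manip.goto([.58,.012,.38],[180,0,171]); w=imaging.grab_frame("wrist"); save("w7",w)
hsv=cv2.cvtColor(w["pixels"],cv2.COLOR_RGB2HSV); s=proj(w,(.549,.01,.02)); print(s)
m=(((hsv[:,:,1]>95)&(hsv[:,:,0]<20))|(tinmask(w)>0)).astype(np.uint8); m=comp(m,s,68); 
print(fit(w,m,.024),m.sum()); print(axis_fit(w,(.556,.048,.03),40,.038))
y,x=np.nonzero(m); print(x.min(),x.max(),y.min(),y.max())
manip.goto([.474,-.256,.25],[180,0,-155.5]); b=imaging.grab_frame("wrist"); save("b1",b)
print(proj(b,(.474,-.256,.028)),axis_fit(b,(.474,-.256,.028),75,.028),manip.current_time_s())
v=w["pixels"].copy(); v[m>0,1]=255; v=v[:,:,::-1]; c=b["pixels"][:,:,::-1]
cv2.imwrite("pics/chk.png",np.hstack([v[60:260,170:470],c[100:300,170:470]]))
E
```

```text
[318 147]
(array([0.54855365, 0.01052534], dtype=float32), np.float32(80.63699), [np.float32(0.1209175), np.float32(0.16203146)], [317.7655436866612, 146.0992056970693]) 6250
(array([0.5580799 , 0.04806289], dtype=float32), np.float32(-9.332916), [np.float32(0.05368664), np.float32(0.108952895)], [340.5728500355366, 149.47485785358919], np.int64(1968))
272 365 112 181Traceback (most recent call last):
  File "<stdin>", line 7, in <module>
cell.IKError: the arm cannot take that pose within its joint ranges
```

Run:
```python
from h import *
for yaw in (-155.5,-160,-165,24.5):
  for z in (.25,.2,.02): print(yaw,z,manip.solve_ik([.474,-.256,z],[180,0,yaw]))
```

```text
-155.5 0.25 None
-155.5 0.2 None
-155.5 0.02 None
-160 0.25 [ -34.40371067    3.30534954   75.32767778    0.          101.36697268
 -144.40371067]
-160 0.2 [ -34.40371067    3.62040202   80.6239062     0.           95.75569178
 -144.40371067]
-160 0.02 [ -34.40371067    9.980124     94.71219551    0.           75.30768049
 -144.40371067]
-165 0.25 [ -34.40371067    3.30534954   75.32767778    0.          101.36697268
 -139.40371067]
-165 0.2 [ -34.40371067    3.62040202   80.6239062     0.           95.75569178
 -139.40371067]
-165 0.02 [ -34.40371067    9.980124     94.71219551    0.           75.30768049
 -139.40371067]
24.5 0.25 [-3.44037107e+01  3.30534954e+00  7.53276778e+01 -2.54444375e-14
  1.01366973e+02  3.10962893e+01]
24.5 0.2 [-3.44037107e+01  3.62040202e+00  8.06239062e+01 -2.54444375e-14
  9.57556918e+01  3.10962893e+01]
24.5 0.02 [-3.44037107e+01  9.98012400e+00  9.47121955e+01 -2.54444375e-14
  7.53076805e+01  3.10962893e+01]
```

Run:
```python
from h import *
manip.goto([.474,-.256,.25],[180,0,-158]); b=imaging.grab_frame("wrist"); save("b1",b)
print(proj(b,(.474,-.256,.028)),axis_fit(b,(.474,-.256,.028),75,.028),manip.current_time_s())
w=load("w7"); v=w["pixels"][:,:,::-1]; c=b["pixels"].copy(); c[comp(tinmask(b),proj(b,(.474,-.256,.028)),75),1]=255; c=c[:,:,::-1]
cv2.imwrite("pics/chk.png",np.hstack([v[60:300,170:470],c[60:300,170:470]]))
```

```text
[323 178] (array([ 0.47894102, -0.2553441 ], dtype=float32), np.float32(24.92553), [np.float32(0.055314176), np.float32(0.11379321)], [321.76732775539716, 180.9964879661192], np.int64(3347)) 7.8833
```

View pics/chk.png

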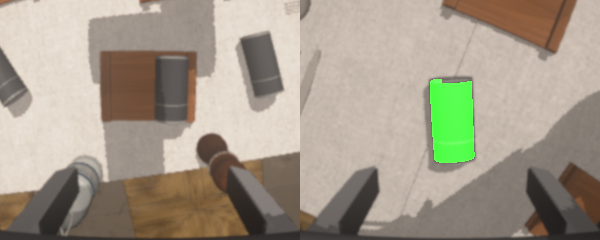

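Run:
```python
from h import *
manip.set_gripper(.094); p=np.array([.478,-.256])
manip.goto([*p,.08],[180,0,-158]); manip.movel([*p,.018],rate=.1)
print(manip.current_wrist_force().round(1) if hasattr(manip.current_wrist_force(),'round') else manip.current_wrist_force())
manip.set_gripper(.04,20); print(manip.current_grip_width(),manip.current_gripper_force())
manip.movel([*p,.16],rate=.2); f=imaging.grab_frame("side"); save("hold",f)
print(manip.current_grip_width(),manip.current_gripper_force(),manip.current_wrist_force(),manip.current_moment(),manip.current_time_s())
w=imaging.grab_frame("wrist"); save("holdw",w)
cv2.imwrite("pics/hold2.png",np.hstack([f["pixels"][60:300,200:500,::-1],w["pixels"][60:300,170:470,::-1]]))
```

```text
[-0.1  0.2  1. ]
0.05570312561129553 19.792892038822174
0.05599505165862038 19.80145812034607 [ 0.17622219 -0.34227273 -3.20312407] [0.05302887 0.05180889 0.06775004] 11.175
```

View pics/hold2.png

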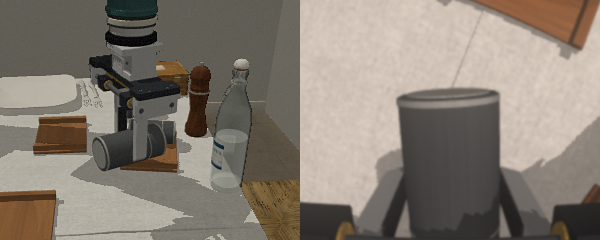

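Run:
```python
from h import *
w=load("holdw"); t=np.array([.478,-.256]); u=np.array([np.cos(np.radians(-158)),np.sin(np.radians(-158))]); n=np.array([-u[1],u[0]])
for uv,z in(((319,163),.198),((319,148),.142),((270,160),.17),((329+0,163),.198)):
    d=plane(w,uv,z,1)[0,:2]-t; print(uv,d@u,d@n)
```

```text
(319, 163) 0.05495773377306342 0.000975748481662164
(319, 148) 0.05728985374437782 0.0013495135604837446
(270, 160) 0.05321284181048937 0.02793222258910422
(329, 163) 0.05495782513705086 -0.003536074923219564
```

Run:
```python
from h import *
B=[.5437,-.030]; o=[180,0,170.7]
manip.goto([*B,.14],o); manip.movel([*B,.05],rate=.12)
z=.034
while True:
    manip.movel([*B,z],rate=.04); F=np.array(manip.current_wrist_force()); print(z,F.round(1))
    if F[2]>0 or z<.0285: break
    z-=.002
manip.set_gripper(.066); manip.movel([*B,.14],rate=.15)
w=imaging.grab_frame("wrist"); save("p1",w); print(manip.current_time_s())
cv2.imwrite("pics/p1c.png",cv2.resize(w["pixels"][80:300,170:470,::-1],None,fx=2,fy=2))
```

```text
0.034 [-0.4 -0.4 -1.8]
0.032 [-0.1  1.  -2.4]
0.03 [-0.3 -0.9 -2.5]
0.027999999999999997 [ 0.1  1.5 -0.9]
15.7083
```

View pics/p1c.png

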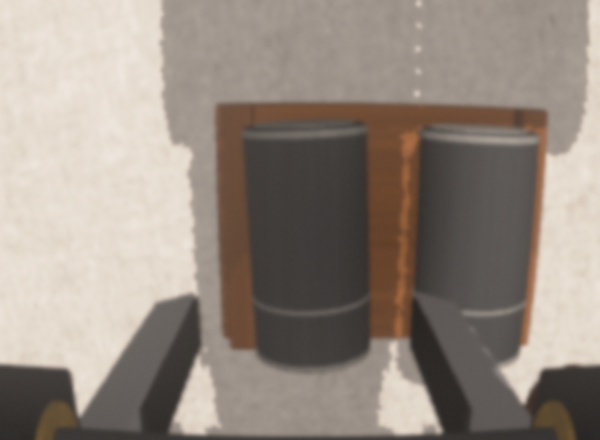

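Tin b lies in the tray at crop (306,240), next to tin a at (478,240). The near rims are nearly level (rows 133 and 138) and there is a clear gap between the tins. Now measure the pair and pick up tin c.

Run:
```python
from h import *
w=load("p1"); C=np.array([.5495,.0105]); a=np.radians(-9.3); ex=np.array([np.cos(a),np.sin(a)]); ey=np.array([-ex[1],ex[0]])
for n,u in {'B':(245,368),'A':(420,538)}.items():
    v0=(80+(135 if n=='B' else 138)/2)
    e=[plane(w,(170+x/2,v0),.038,1)[0,:2]-C for x in u]; m=plane(w,(170+sum(u)/4,v0),.066,1)[0,:2]-C
    print(n,[(q@ey).round(4) for q in e],'end',(m@ex).round(4))
manip.set_gripper(.094)
manip.goto([.5355,.2145,.25],[180,0,-171.7]); c=imaging.grab_frame("wrist"); save("c1",c)
r=axis_fit(c,(.5355,.2145,.028),75,.028); print(r,manip.current_time_s())
```

```text
B [np.float64(-0.0686), np.float64(-0.0129)] end -0.0519
A [np.float64(0.0111), np.float64(0.0689)] end -0.0518
(array([0.5393367 , 0.21663639], dtype=float32), np.float32(8.394638), [np.float32(0.05373446), np.float32(0.10654826)], [324.77443975316663, 180.22036375446572], np.int64(3195)) 17.425
```

Run:
```python
from h import *
p=np.array([.536,.2158])
manip.goto([*p,.08],[180,0,-171.6]); manip.movel([*p,.018],rate=.1)
print(np.round(manip.current_wrist_force(),1))
manip.set_gripper(.04,20); print(manip.current_grip_width(),manip.current_gripper_force())
manip.movel([*p,.17],rate=.2); w=imaging.grab_frame("wrist"); save("holdc",w)
print(manip.current_grip_width(),manip.current_wrist_force(),manip.current_time_s())
# near rim: brightness profile down the middle columns
g=w["pixels"].mean(2)[:,300:345].mean(1); print(g[130:180].round().astype(int))
t=p; a=np.radians(-171.6); u=np.array([np.cos(a),np.sin(a)])
for v in (148,150,155,160,163,166): print(v,[(plane(w,(320,v),z,1)[0,:2]-t)@u for z in(.208,.152)])
```

```text
[ 0.1 -0.2 -0.1]
0.05590983857255559 20.00015437602997
0.05531818807057434 [-0.1353119  -0.08219708 -4.34067807] 20.55
[232 232 232 231 231 231 231 231 232 232 232 231 231 231 232 232 230 219
 188 151 131 128 128 128 133 142 147 135 113 110 130 155 172 179 179 177
 169 149 120 105 102 101 101 101 100 100 100 100  99  99]
148 [np.float64(0.06191168413359056), np.float64(0.05751466128941257)]
150 [np.float64(0.061006349116636466), np.float64(0.05624526544332891)]
155 [np.float64(0.05873849034664465), np.float64(0.05306543648695264)]
160 [np.float64(0.0564632003661162), np.float64(0.04987518801999749)]
163 [np.float64(0.05509394884969671), np.float64(0.04795532172228768)]
166 [np.float64(0.05372131143027391), np.float64(0.04603070795416404)]
```

Run:
```python
from h import *
S=[.5534,.0099]; o=[180,0,170.7]
manip.goto([*S,.18],o); manip.movel([*S,.085],rate=.12); manip.pause(.2); F0=np.array(manip.current_wrist_force())[2]
z=.075
while True:
    manip.movel([*S,z],rate=.04); manip.pause(.1); F=np.array(manip.current_wrist_force()); print(z,F.round(1))
    if F[2]-F0>1.2 or z<.0685: break
    z-=.0015
manip.pause(.2); manip.set_gripper(.064); manip.pause(.3); manip.movel([*S,.2],rate=.12)
w=imaging.grab_frame("wrist"); save("p2",w); s=imaging.grab_frame("side"); save("p2s",s); print(F0,manip.current_time_s())
cv2.imwrite("pics/p2c.png",np.hstack([cv2.resize(x["pixels"][r:r+200,c:c+200,::-1],None,fx=2,fy=2) for x,r,c in((w,80,220),(s,90,270))]))
```

```text
0.075 [ 0.2 -0.4 -2.9]
0.0735 [-0.1 -0.1 -2.6]
0.072 [-0.6  0.5 -3.7]
0.0705 [-0.1  0.7 -2.5]
0.06899999999999999 [ 0.2  0.4 -1.9]
-3.700082049344598 26.65
```

View pics/p2c.png

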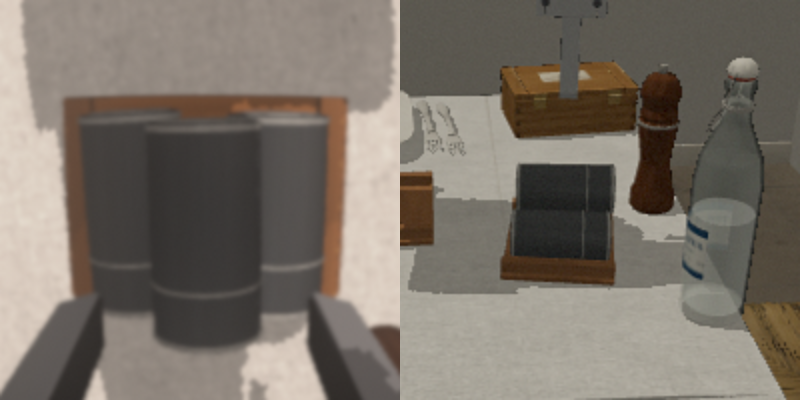

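The pyramid stands, with the top tin at (205,235) saddled between the two lower ones, and the mill and bottle are untouched. One last numeric check of the ends, then hand in.

Run:
```python
from h import *
w=load("p2"); C=np.array([.5495,.0105]); a=np.radians(-9.3); ex=np.array([np.cos(a),np.sin(a)]); ey=np.array([-ex[1],ex[0]])
e=[]
for n,c,r,z in(('top',204,128,.1047),('B',130,118,.066),('A',290,120,.066)):
    d=plane(w,(220+c/2,80+r/2),z,1)[0,:2]-C; e.append(d@ex); print(n,d@ex,d@ey)
print(manip.current_time_s())
if np.ptp(e)<.008: manip.pause(.5); manip.sign_off(); print("signed")
```

```text
top -0.050053637704836076 -0.0009791011970222835
B -0.052794055616565014 -0.038328989570221426
A -0.0518830579797224 0.04233943962132573
26.65
the job is handed in; nothing more can be done
signed
```

The pyramid is built and handed in at about 27 s of the 54 s allowed: tin b lies beside tin a in the tray, tin c is saddled on top with its end within about 3 mm of theirs, and the pepper mill and bottle still stand where they were.

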